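# Tip the fired test pieces into the bin

## Task

Press down the edge of the pivoted tray on the side where the white bin stands, so that all three clay test pieces slide out into the bin. Then press the other edge down to bring the empty tray back to level, and let go of it. Do not knock over or push away the clay pot, the brush or the jar.

Things in the scene. Friction and masses are not known exactly. Their poses are not given: they have to be found in the camera images.
- stand: wooden stand fixed to the bench: base 190 x 120 x 12 mm and two uprights 50 mm wide, their tops 162 mm above the bench, outside the tray's side walls. Origin at the middle of the base, on the bench. Its x is the hinge axis, y runs along the level tray, z up. Bin and pot stand at the tray's two ends (+y and -y); which is where varies.
- pivot (a point): middle of the tray's hinge axis, 140 mm above the bench; the axis is level and runs along the stand's x. Tray: aluminium trough 300 mm long (y) and 120 mm wide, open at both ends, the floor's top 10 mm above the hinge axis, side walls up to 46 mm above the axis. Over each open end a flat strip joins the tops of the side walls: this is the edge to press.
- tray (a joint): tilt of the tray in rad: 0 level (at the start), positive with its +y end (stand frame) down, stops at -0.6 and +0.6. The hinge is stiff by friction (0.35 N m, about 3 N at the edge strip) and the tray stays at whatever tilt it is left.
- edge_left (a point): middle of the top face of the strip at the tray's +y end (moves with the tray): a flat strip 120 mm across the tray, 24 mm along it, 4 mm thick. In the tray's frame 138 mm along +y from the hinge axis and 50 mm above it. The pieces pass below it with 36 mm of free height.
- edge_right (a point): the same at the tray's -y end: 138 mm along -y, 50 mm above the hinge axis
- disc_a_mid (a point): larger round disc, 40 mm across, of bare fired clay (terracotta), 9 mm thick, 15 to 40 g, lying loose and flat on the tray floor at the start; this point is its centre. It slides on the tray once the tilt exceeds roughly 0.25 to 0.4 rad.
- tile_mid (a point): square tile, 36 x 36 mm, of bare fired clay (terracotta), 9 mm thick, 15 to 40 g, lying loose and flat on the tray floor at the start; this point is its centre. It slides on the tray once the tilt exceeds roughly 0.25 to 0.4 rad.
- disc_b_mid (a point): smaller round disc, 32 mm across, of bare fired clay (terracotta), 9 mm thick, 15 to 40 g, lying loose and flat on the tray floor at the start; this point is its centre. It slides on the tray once the tilt exceeds roughly 0.25 to 0.4 rad.
- disc_a: the larger disc, origin at its underside's centre
- tile: the square tile, origin at its underside's centre
- disc_b: the smaller disc, origin at its underside's centre
- bin: white open plastic bin standing loose on the bench below one end of the tray: 210 (x) x 190 (y) x 50 mm high, walls 4 mm, 0.6 kg, origin at the centre of its underside. Fully tipped, the tray's end stays above its rim.
- bat: round plywood board 144 mm across, 12 mm thick, loose on the bench below the tray's other end; origin at its underside's centre
- pot_mid (a point): bystander: small empty clay pot, 80 mm across the mouth, 75 mm high, standing upright on the round board; this point is its centre, half-way up, and its z axis is its own upright axis
- brush: bystander: brush 190 mm long lying on the bench beyond the tray, origin below its middle
- jar: bystander: lidded glass jar 60 mm across, 70 mm high, standing beyond the tray; origin at its underside's centre
Things that resemble listed ones, but are neither listed nor needed, are in the scene too. What is shaped like the tile but yellow is not meant.

How it is judged (in metres and radians):
On the way:
1. the tray is tipped well down (more than 0.3 rad) on the side of the bin (((y of bin in the frame of stand above 0 m and value of joint tray above 0.3 rad) or (y of bin in the frame of stand below 0 m and value of joint tray below -0.3 rad))), for 0.2 s.
At the end, for the whole second after the job is handed in: all three clay pieces lie at rest inside the bin (between its walls and below its rim), the bin stands flat (within 0.1 rad), and the tray is level within 0.12 rad (7 degrees) (x of disc_a_mid in the frame of bin between -0.105 and 0.105 m and y of disc_a_mid in the frame of bin between -0.095 and 0.095 m and z of disc_a_mid in the frame of bin between 0 and 0.05 m and linear speed of each of disc_a, tile, disc_b below 0.03 m/s and x of tile_mid in the frame of bin between -0.105 and 0.105 m and y of tile_mid in the frame of bin between -0.095 and 0.095 m and z of tile_mid in the frame of bin between 0 and 0.05 m and x of disc_b_mid in the frame of bin between -0.105 and 0.105 m and y of disc_b_mid in the frame of bin between -0.095 and 0.095 m and z of disc_b_mid in the frame of bin between 0 and 0.05 m and value of joint tray between -0.12 and 0.12 rad and angle between bin's own z axis and vertical below 0.1 rad); the robot touches nothing.
It fails at once if the pot is pushed more than 40 mm or tipped over (distance of pot_mid from where it was at the start of the episode above 0.04 m or angle between pot_mid's own z axis and vertical above 0.5 rad).
It fails at once if the jar is pushed more than 40 mm or tipped over (distance of jar from where it was at the start of the episode above 0.04 m or angle between jar's own z axis and vertical above 0.5 rad).
It fails at once if the brush is pushed more than 40 mm (distance of brush from where it was at the start of the episode above 0.04 m).
It also fails if it takes over 42 s, if anything falls off the work surface, if the arm or the gripper's body presses on something with over 40 N, if the wrist force passes 120 N, or if a joint passes its speed limit or range.

## Robot

A 6-joint arm with a two-finger parallel gripper is mounted at the origin on the work surface. World frame = base frame: x ahead of the robot, y to its left, z up, the work surface at z = 0. Lengths are in mm, angles in degrees, forces in N, time in s.
With the tool pointing down it reaches from about 425 to 1125 mm from the base axis. Payload 14.9 kg.
Tool frame: the origin (TCP) lies between the finger pads; the fingertips stand 19 mm ahead of it and the grasp point (between the pads) is the TCP; z points along the fingers, y is the direction in which the jaws open and shut (so a half turn about z gives the same grasp; the last joint's range is limited). The gripper opens to 91 mm and grips with 3 to 60 N. Pads are 32 mm wide; open, the fingers measure 118 mm over their backs; the gripper's body (76 mm by 178 mm) begins 60 mm behind the grasp point.
Start: joints at [-77.252, 21.709, 99.362, -0, 58.929, -1.908], TCP at [177.108, -677.238, 232.932] pointing down, gripper open.
Joint ranges: [-158.91, 158.91], [-42.39, 125.64], [0.06, 152.35], [-60.88, 240.88], [17.5, 164.5], [-176.32, 176.32]. Speed limits (degrees/s): [108.29, 108.29, 136.94, 180, 180, 180].

## Interface

Orientations are given as [roll, pitch, yaw] about the fixed x, y, z axes, in that order (R = Rz(yaw) Ry(pitch) Rx(roll)).
In Python, from workcell import r gives the robot as it stands. Calls block until the motion is done:
- r.move_pose(position, orientation): joint-space move of the TCP to a pose.
- r.move_straight(position, rotation=None, v=150): straight line of the TCP; rotation=None keeps the orientation; v is the mean speed in mm/s.
- r.move_j(angles): joint-space move.
- r.grip(opening): finger opening in mm; the grip force is fixed at half the most; returns when the fingers have stopped.
- r.dwell(seconds).
- r.inverse_kinematics(position, orientation): joint angles nearest the present ones, or None.
- r.camera(name): name is "scene" or "top"; returns a dict with "frame" (400x640x3 uint8, red, green, blue), "fovy" (degrees; the focal length in pixels is half the picture's height over the tangent of half this angle, whatever the lens; pixels are square), "cx", "cy" (the principal point, pixels), "k1" (the pictures are not rectified: a ray, as slopes to the right and down, at radius r is drawn at 1 + k1 r^2 times it, then the intrinsics apply), "R" (3x3) and "t" (3): a world point X has camera coordinates R X + t. Camera axes: x right, y down, z forward; pixel columns grow to the right and rows downward; lengths in mm; the calibration is good to about 2 mm. A picture is of the moment at which its call begins. There is no depth.
A pose or a line that the arm cannot do raises r.Unreachable and nothing moves.
- r.finish_job(): hands the job in, once; it reports no verdict.
Trained networks look in a picture, given as the dict that the camera call returned (one of the last four; its "shot" number tells which), for a name from the list of things; names that differ only in an ending like _2 or _b are one class to them, and where a whole thing is asked for, a point or a joint stands for the part that bears it (a point fixed in the world has none). Each returns a list of dicts, best first, with "conf" (0 to 1); they miss things now and then, are a little off and sometimes report something else, mostly with a low value. They report only what shows in the picture. A call takes as long as a camera call. They do not tell look-alikes from the thing itself.
- r.look_for(picture, thing): "at" ([column, row] in pixels, amid what is visible of it).
- r.silhouettes(picture, thing): "pixels" (400x640 bool, what is visible of it) and "at" ([column, row] in pixels, amid what is visible of it).
Readings, each from a call of its own:
- r.get_clock(): time.
- r.get_qpos(): joint angles.
- r.get_joint_vel(): joint speeds.
- r.get_effort(): joint torques, N m.
- r.get_eef_pos(): TCP position.
- r.get_orientation(): TCP orientation.
- r.get_ft_force(): force on the tool from outside, world axes, zero at the start.
- r.get_wrist_torque(): the same for the moment, N m.
- r.get_finger_gap(): finger opening in mm.
Only numpy, scipy, OpenCV 4.12 (cv2) and the standard library are available. Lean on these libraries where they do the work, as an engineer would, in place of code of your own. Each camera call takes 0.05 s, during which the arm holds its last target.

## Working session

There is one attempt and no reset: what is moved stays moved. The work goes in short steps, each a Python script; the robot and the scene stay as the last script left them, time stands still between calls to the robot, and variables do not carry over. Pictures are saved under pics/ and viewed, and the job is handed in when it is done.

```bash
mkdir -p pics; ls; cat > h.py <<'E'
import numpy as np, cv2
from workcell import r
def save(p,n,):
    cv2.imwrite('pics/'+n+'.png', cv2.cvtColor(p['frame'],cv2.COLOR_RGB2BGR))
def K(p):
    f=p['frame'].shape[0]/2/np.tan(np.radians(p['fovy'])/2); return f
def ray(p,uv):
    f=K(p); d=np.array([(uv[0]-p['cx'])/f,(uv[1]-p['cy'])/f]); s=d.copy()
    for _ in range(30): s=d/(1+p['k1']*(s@s))
    R=np.array(p['R']);t=np.array(p['t'])
    return -R.T@t, R.T@np.array([s[0],s[1],1])
def atz(p,uv,z):
    o,d=ray(p,uv); return o+d*(z-o[2])/d[2]
def proj(p,X):
    c=np.array(p['R'])@np.array(X,float)+np.array(p['t']); s=c[:2]/c[2]
    return K(p)*s*(1+p['k1']*(s@s))+[p['cx'],p['cy']]
E
python3 - <<'E'
from h import *
for n in ('scene','top'):
    p=r.camera(n); save(p,n+'0')
    print(n,p['fovy'],p['cx'],p['cy'],p['k1'],np.round(-np.array(p['R']).T@p['t']))
    for th in ['stand','edge_left','bin','bat','pot_mid','brush','jar','disc_a','tile','tray']:
        try: 
            z={'edge_left':190,'bin':25,'pot_mid':50,'disc_a':155,'tile':155,'tray':180}.get(th,0)
            for q in r.look_for(p,th): print(th,np.round(q['at']),round(q['conf'],2),np.round(atz(p,q['at'],z)))
        except Exception as e: print(th,e)
print(r.get_clock())
E
```

```text
pics
scene 47.77313967400513 317.0004364944269 200.51743867736914 -0.08087428806620281 [1325.  241.  865.]
stand [298. 181.] 0.71 [ 341. -106.    0.]
stand [282. 170.] 0.47 [ 306. -171.    0.]
edge_left [299. 183.] 0.97 [564. -27. 190.]
bin [367. 249.] 0.57 [576. 148.  25.]
bat [244. 204.] 0.8 [ 479. -222.    0.]
pot_mid [238. 187.] 0.87 [ 466. -240.   50.]
pot_mid [299. 192.] 0.45 [442. -69.  50.]
pot_mid [281. 172.] 0.19 [ 370. -148.   50.]
brush [226. 253.] 0.9 [ 664. -196.    0.]
jar [297. 290.] 0.61 [721.  14.  -0.]
disc_a [278. 172.] 0.47 [ 496. -103.  155.]
disc_a [367. 249.] 0.37 [690. 162. 155.]
tile [301. 176.] 0.51 [495. -44. 155.]
tray [299. 182.] 0.68 [548. -30. 180.]
top 57.24248161504496 321.28440866517246 200.66550550298356 -0.024395956280150965 [481.  38. 799.]
stand [376. 225.] 0.82 [523. -75.   0.]
edge_left [379. 222.] 0.59 [518. -52. 190.]
bin [263. 207.] 0.97 [567. 168.  25.]
bat [470. 274.] 0.66 [ 414. -272.    0.]
pot_mid [476. 251.] 0.65 [ 464. -269.   50.]
pot_mid [382. 224.] 0.33 [522. -79.  50.]
brush [426. 163.] 0.75 [ 658. -191.    0.]
brush [468. 276.] 0.39 [ 408. -267.    0.]
brush [370. 233.] 0.19 [506. -61.   0.]
jar [326. 123.] 0.58 [758.  28.   0.]
disc_a [406. 242.] 0.87 [ 485. -105.  155.]
disc_a [333. 212.] 0.74 [540.  23. 155.]
tile [367. 235.] 0.94 [498. -36. 155.]
tile [339. 314.] 0.59 [365.  17. 155.]
tray [379. 226.] 0.74 [512. -54. 180.]
1.1
```

View pics/scene0.png

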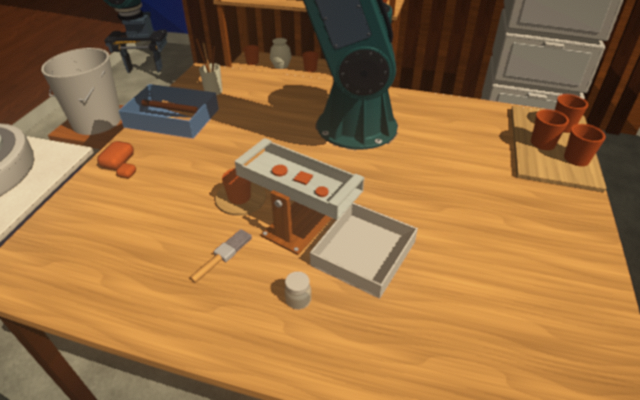

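View pics/top0.png

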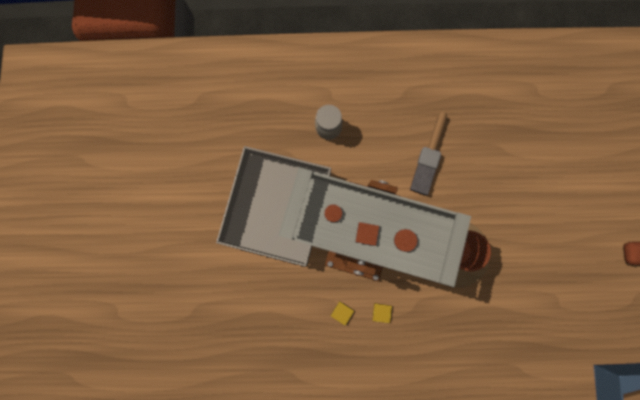

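```bash
python3 - <<'E'
import cv2
a=cv2.imread('pics/top0.png')[135:300,210:500]
cv2.imwrite('pics/crop0.png',cv2.resize(a,None,fx=2.75,fy=2.75,interpolation=cv2.INTER_CUBIC))
E
```

```text
(no output)
```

View pics/crop0.png

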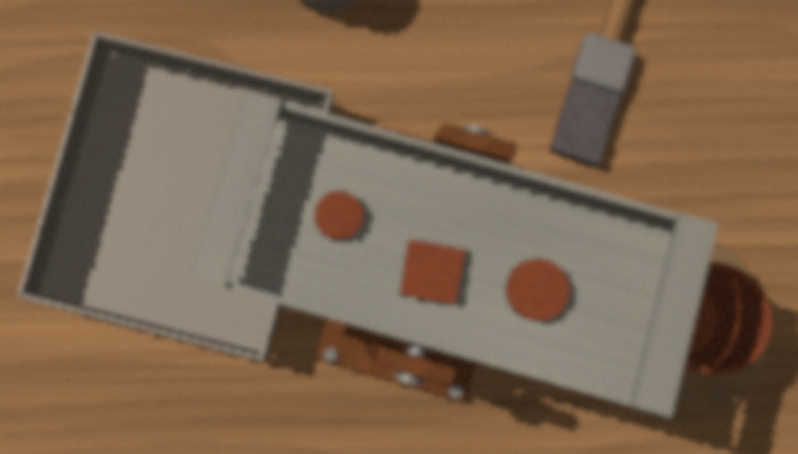

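```bash
python3 - <<'E'
from h import *
from scipy.optimize import least_squares
p=r.camera('top')
s=lambda c: np.array(c)/2.75+[210,135]
def W(q,l,z): 
    c,si=np.cos(q[2]),np.sin(q[2]); return [q[0]+c*l[0]-si*l[1], q[1]+si*l[0]+c*l[1], z]
def fit(loc,pix,z,q0):
    f=lambda q: np.concatenate([proj(p,W(q,l,z))-s(c) for l,c in zip(loc,pix)])
    o=least_squares(f,q0); print(np.round(o.x[:2],1),np.degrees(o.x[2]),np.round(o.fun,1)); return o.x
# which way: try world +y ~ stand +y
t=fit([(60,150),(-60,150),(60,-150),(-60,-150)],[(243,92),(193,278),(718,222),(671,417)],190,[512,-54,-.2])
b=fit([(105,95),(-105,95),(-105,-95),(105,-95)],[(95,36),(20,295),(265,360),(330,92)],50,[567,168,-.2])
d=b[:2]-t[:2]; c,si=np.cos(t[2]),np.sin(t[2]); print('bin in stand',c*d[0]+si*d[1],-si*d[0]+c*d[1])
for n,px in dict(b=(341,215),tile=(434,272),a=(540,290)).items():
    X=atz(p,s(px),159); d=X[:2]-t[:2]; print(n,c*d[0]+si*d[1],-si*d[0]+c*d[1])
np.save('t.npy',t)
for y in (155,-138):
  for z in (310,240,115):
    X=W(t,(0,y),z)
    for yaw in (0,90,180,-90):
        j=r.inverse_kinematics(X,[180,0,np.degrees(t[2])+yaw]); print(y,z,yaw,None if j is None else np.round(j))
print(r.get_orientation(),r.get_finger_gap(),r.get_clock())
# scene-camera overlay check
q=r.camera('scene'); im=cv2.cvtColor(q['frame'],cv2.COLOR_RGB2BGR)
for (x,y,z) in [(60,150,190),(-60,150,190),(60,-150,190),(-60,-150,190),(0,138,190),(0,-138,190)]:
    cv2.circle(im,tuple(int(v) for v in np.round(proj(q,W(t,(x,y),z)))),1,(0,255,0),-1)
cv2.imwrite('pics/ov.png',cv2.resize(im[110:310,180:440],None,fx=3,fy=3))
E
```

```text
[511.6 -46.4] -17.15364535559346 [ 0.4 -0.4 -1.7  0.3  0.4  0.1  0.9 -0.1]
[566.7 140. ] -15.433025438458825 [-0.7 -1.7 -0.9  1.4  0.1  0.9  1.5 -0.8]
bin in stand -2.3516106298487287 194.3646278621898
b 5.07123651482917 71.85895201015629
tile -13.834284601929406 5.523658587964601
a -6.635189557952486 -61.79759021312137
155 310 0 [  8.   5. 112.  -0.  63. 115.]
155 310 90 [  8.   5. 112.  -0.  63.  25.]
155 310 180 [  8.   5. 112.   0.  63. -65.]
155 310 -90 [   8.    5.  112.    0.   63. -155.]
155 240 0 [  8.   9. 115.  -0.  56. 115.]
155 240 90 [  8.   9. 115.  -0.  56.  25.]
155 240 180 [  8.   9. 115.   0.  56. -65.]
155 240 -90 [   8.    9.  115.    0.   56. -155.]
155 115 0 [  8.  20. 117.  -0.  43. 115.]
155 115 90 [  8.  20. 117.  -0.  43.  25.]
155 115 180 [  8.  20. 117.   0.  43. -65.]
155 115 -90 [   8.   20.  117.   -0.   43. -155.]
-138 310 0 [-23.  -2. 119.  -0.  63.  84.]
-138 310 90 [-23.  -2. 119.  -0.  63.  -6.]
-138 310 180 [-23.  -2. 119.   0.  63. -96.]
-138 310 -90 [-23.  -2. 119.  -0.  63. 174.]
-138 240 0 [-23.   3. 122.  -0.  55.  84.]
-138 240 90 [-23.   3. 122.  -0.  55.  -6.]
-138 240 180 [-23.   3. 122.   0.  55. -96.]
-138 240 -90 [-23.   3. 122.  -0.  55. 174.]
-138 115 0 [-23.  15. 125.  -0.  41.  84.]
-138 115 90 [-23.  15. 125.  -0.  41.  -6.]
-138 115 180 [-23.  15. 125.   0.  41. -96.]
-138 115 -90 [-23.  15. 125.  -0.  41. 174.]
[-1.79998698e+02  1.32579289e-03  1.46566052e+01] 91.1430680564954 1.15
```

View pics/ov.png

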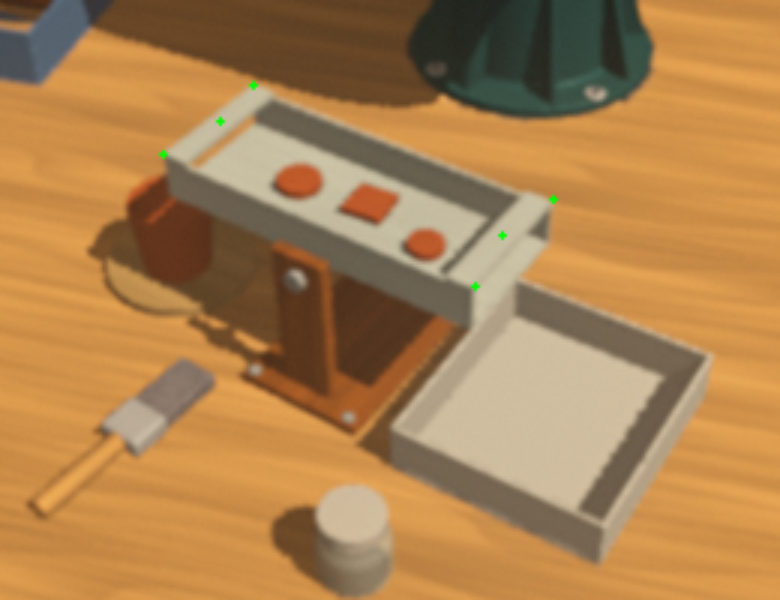

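```bash
cat >> h.py <<'E'
t=np.load('t.npy')
def W(y,z,x=0):
    c,s=np.cos(t[2]),np.sin(t[2]); return [t[0]+c*x-s*y, t[1]+s*x+c*y, z]
O=[180,0,float(np.degrees(t[2]))+90]
E
python3 - <<'E'
from h import *
p0=r.get_eef_pos()
r.grip(0)
r.move_straight([p0[0],p0[1],380],v=250)
r.move_pose(W(155,340),O)
r.move_straight(W(155,214),v=200)
print(r.get_ft_force(),r.get_clock())
r.move_straight(W(155,127),v=120)
print(r.get_ft_force(),r.get_eef_pos())
r.dwell(0.8)
p=r.camera('top');save(p,'top1');p=r.camera('scene');save(p,'scene1')
print(r.get_ft_force(),r.get_clock(),r.get_finger_gap())
E
python3 -c "
import cv2,numpy as np
a=cv2.imread('pics/top1.png')[110:310,200:500];b=cv2.imread('pics/scene1.png')[110:310,170:470]
cv2.imwrite('pics/c1.png',cv2.resize(np.vstack([a,b]),None,fx=1.5,fy=1.5))"
```

```text
[-0.72961815 -0.13983215  1.00872168] 7.1333
[0.83141845 0.41291656 0.73403813] [557.4970692  101.67031626 127.27936884]
[-0.6839925   0.0784891  -0.02753167] 8.9083 0.33871920460515914
```

View pics/c1.png

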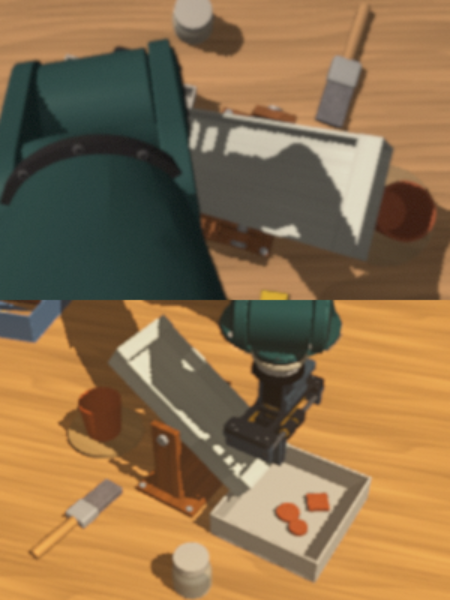

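All three pieces are in the bin at scene pixels ~(363–382, 345), seen in the lower crop, and the tray is empty. Pot, brush and jar are unmoved. Next I level the tray.

```bash
python3 - <<'E'
from h import *
r.move_straight(W(155,390),v=300)
p=r.camera('top');save(p,'top2')
r.move_pose(W(-92,390),O)
f=lambda th:(-(145*np.cos(th)-50*np.sin(th)),159+150*np.sin(th)+50*np.cos(th))
for th in list(np.linspace(.66,0,9)):
    y,z=f(th); r.move_straight(W(y,z),v=60 if th<.6 else 150)
    print(round(th,2),np.round(r.get_ft_force(),1))
r.dwell(.2)
r.move_straight(W(-145,390),v=200)
r.move_pose([450,-420,390],O)
p=r.camera('top');save(p,'top3');q=r.camera('scene');save(q,'scene3')
print(r.get_clock())
E
python3 -c "
import cv2,numpy as np
a=cv2.imread('pics/top3.png')[110:310,200:500];b=cv2.imread('pics/scene3.png')[110:310,170:470]
cv2.imwrite('pics/c3.png',cv2.resize(np.vstack([a,b]),None,fx=1.5,fy=1.5,interpolation=cv2.INTER_CUBIC))"
```

```text
0.66 [1.1 0.4 0. ]
0.58 [-0.6 -0.9  2.2]
0.5 [-0.3 -1.4  2. ]
0.41 [ 0.1  0.  -0. ]
0.33 [0.5 0.5 0.5]
0.25 [ 0.1 -0.7 -0.9]
0.17 [0.5 0.1 0.4]
0.08 [-0.1  0.7  1.2]
0.0 [ 0.5 -0.9  0.5]
17.0
```

View pics/c3.png

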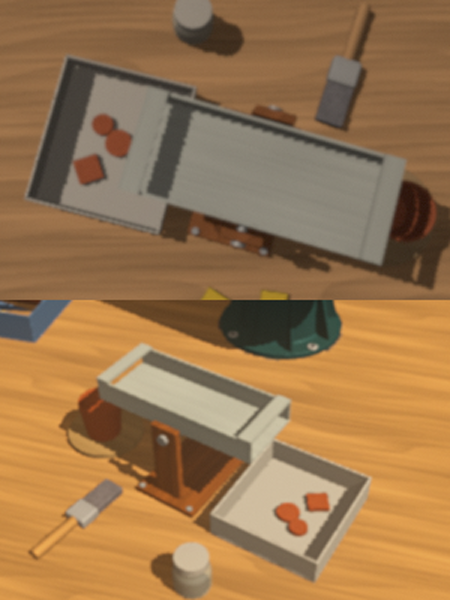

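The tray looks level and the three pieces lie in the bin (top crop ~(104,125), (118,143), (89,169)). I'll check levelness by comparing with the start image.

```bash
python3 - <<'E'
import cv2,numpy as np
for n,(r0,r1,c0,c1) in dict(scene=(140,220,230,370),top=(160,295,290,475)).items():
    a=cv2.imread(f'pics/{n}0.png',0).astype(np.float32);b=cv2.imread(f'pics/{n}3.png',0).astype(np.float32)
    for nm,s in (('all',np.s_[r0:r1,c0:c1]),):
        print(n,np.abs(a[s]-b[s]).mean())
    # strips
    if n=='scene':
        for s in (np.s_[140:172,230:272],np.s_[170:220,325:368]):
            print(cv2.phaseCorrelate(a[s].copy(),b[s].copy()))
    else:
        for s in (np.s_[170:250,288:318],np.s_[200:295,440:480]):
            print(cv2.phaseCorrelate(a[s].copy(),b[s].copy()))
from h import proj
import h
p=h.r.camera('scene')
for th in (0,.05,.12):
    for sg in (1,-1):
        y=sg*138*np.cos(th)+50*np.sin(th); z=140-sg*138*np.sin(th)+50*np.cos(th)
        print(th,sg,proj(p,h.W(y,z)))
E
```

```text
scene 6.9064283
((0.6189081065222553, 0.3662607651675156), 1.0668414817916023)
((0.20694838347078104, -0.6958123815911534), 0.8691379220750597)
top 4.1266866
((0.14804362400029092, -0.15121994450043275), 1.0358520956834156)
((-0.09480855657183795, 0.09712014634487787), 0.9765082607666652)
0 1 [346.73648976 188.38742895]
0 -1 [253.13749764 150.2220763 ]
0.05 1 [347.49432099 191.03909166]
0.05 -1 [253.68816563 148.36091291]
0.12 1 [348.32213215 194.68554238]
0.12 -1 [254.65264659 145.87349358]
```

Shifts are below 1 pixel, so the tilt is roughly -0.01 rad and well inside the 0.12 limit. Handing in.

```bash
python3 -c "
from workcell import r
print(r.get_clock(),r.get_ft_force()); print(r.finish_job())"
```

```text
17.05 [0.11222905 0.23996835 0.11006718]
the job is handed in; nothing more can be done
None
```

I pressed the tray's edge down on the bin side, and all three clay pieces slid into the bin. I then pressed the other edge down, following its arc, until the tray was level. After that I lifted the arm clear and handed the job in at about 17 s.

- **Pieces and bin:** the last pictures show both discs and the tile lying in the bin, the bin flat, and the tray empty.
- **Tray level:** compared with the start pictures, the tray's edges moved by less than 1 pixel. That puts the tilt at about 0.01 rad, against a limit of 0.12 rad.
- **Pot, brush and jar:** by eye, none of them has moved in the last pictures; I did not measure their positions.
- **Forces:** the wrist readings I took stayed under 3 N. They are spot readings, mostly taken after each move, so they are not peak values.

None of my checks failed or disagreed. I did not measure the tilt while tipping. My estimate is about 0.58 rad, from the commanded fingertip height, and the picture shows the tray clearly steep.

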